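# Clear the trimmings and gauge a casting mould

### The job

Two dry clay trimmings lie on the ware board in front of the reclined plaster mould: put both into the grey scrap bin first. Then take the gauge rod from its rest, slide it into the mould's guide tube until its collar stops against the mouth, and draw it right out again. Finish still holding the rod, level and still, with its tip a few centimetres above the round white reading tile and the rod touching nothing but the fingers; leave the mug, the brush and the jar alone.

Things in the scene. Friction and masses are not known exactly. Their poses are not given: they have to be found in the camera images.
- stand: Fixed wooden ware board, 335 x 190 x 18 mm, carrying the mould. Origin on its underside, below the mould; x runs along the board towards the side that the guide tube faces (board spans x -100 to +235, y +-95 mm), z up. Tube mouth at x 75, y 0, z 145 mm. Mould and tube fill x -90 to +90 mm, y +-55 mm, up to 165 mm high.
- guide: Aluminium guide tube, 45 mm out of the top of an octagonal plaster mould reclined on the ware board (fixed). Origin: centre of the tube's mouth; z: the tube's axis, out of the mouth, 35 degrees above level. Bore 16 mm, funnel to 27 mm over the last 12 mm at the mouth, rim 35 mm outside; 85 mm deep, so only the rod's collar stops it.
- gauge: Gauge rod, 187 mm, 0.11-0.22 kg, lying level on its rest, axis 55 mm above the table, balanced at its grip. Origin: centre of the dark wooden grip, 70 (x) x 20 (y, across) x 24 mm (z); x points along the rod to the tip, z up. Steel collar, 34 mm in diameter, at x 50 to 58 mm; round steel shaft, 12 mm, on to the tip at x 128 mm; square tail to x -59 mm.
- gauge_tip (a point): End of the gauge rod's shaft, on its axis.
- gauge_collar (a point): Centre of the collar's front face (towards the tip), on the rod's axis, 70 mm from the tip; it meets the origin of guide when the rod is home.
- rest: Fixed wooden rest, 190 x 50 mm, base plate 12 mm thick. Origin on its underside, below the rod's origin; x along the rod towards the tip. Notched posts, 16 mm thick, at x -48 and +95 mm carry the rod; notch floors 49 mm, tops 61 mm above the table, notch 17 mm wide. The grip is free on both sides, 31 mm above the base plate.
- tile: Round white glazed reading tile, 100 mm in diameter, 12 mm thick, fixed on the table. Origin at the centre of its underside, z up.
- bin: Open grey plastic scrap bin, 160 x 160 x 70 mm, walls 5 mm, fixed on the table. Origin at the centre of its underside, z up.
- bin_in (a point): Centre of the bin's inner floor, 5 mm above the table.
- offcut0: Dry clay trimming, a lump 42 (x) x 28 (y) x about 31 mm (z), about 45 g, lying on the ware board in front of the tube. Origin at the centre of its underside, z up; its sides are flat across y up to 24 mm.
- offcut1: The second clay trimming, of the same size.
- mug: Bystander: unfired clay mug, 76 mm in diameter, 85 mm high. Origin under its centre.
- brush: Bystander: hand brush lying on the table.
- jar: Bystander: closed white jar, 72 mm in diameter, 85 mm high. Origin under its centre.
Things that resemble listed ones, but are neither listed nor needed, are in the scene too. What is shaped like the offcut1 but purple is not meant. What is shaped like the gauge but purple is not meant.

How it is judged:
On the way, in this order (a step that is already met when the one before it is completed fails the run):
1. both trimmings lie in the scrap bin, let go (x of offcut0 in the frame of bin_in between -0.078 and 0.078 m and y of offcut0 in the frame of bin_in between -0.078 and 0.078 m and z of offcut0 in the frame of bin_in between -0.01 and 0.045 m and x of offcut1 in the frame of bin_in between -0.078 and 0.078 m and y of offcut1 in the frame of bin_in between -0.078 and 0.078 m and z of offcut1 in the frame of bin_in between -0.01 and 0.045 m and contact force between the fingers and offcut0 below 0.2 N and contact force between the fingers and offcut1 below 0.2 N), for 0.2 s.
2. the gauge rod, held, is in the guide tube with its collar within 3 mm of the mouth (z of gauge_collar in the frame of guide below 0.003 m and x of gauge_collar in the frame of guide between -0.006 and 0.006 m and y of gauge_collar in the frame of guide between -0.006 and 0.006 m and angle between the x axis of gauge and the z axis of guide, either way round below 0.1 rad and contact force between the fingers and gauge above 0.5 N), for 0.2 s.
3. the gauge rod, held, is drawn right out of the tube, its tip 30 mm or more from the mouth (distance between gauge_tip and guide above 0.03 m and z of gauge_tip in the frame of guide above 0.01 m and contact force between the fingers and gauge above 0.5 N), for 0.1 s.
At the end, for the whole second after the job is handed in: Both trimmings lie in the bin, let go. The fingers hold the gauge rod still (under 30 mm/s) and level within 6 degrees, its tip over the tile (within 50 mm of its centre) and 15 to 100 mm above the tile's face, and the rod touches none of the tile, rest, ware board, bin or bystanders (all of step 1 and horizontal distance between gauge_tip and tile below 0.05 m and z of gauge_tip in the frame of tile between 0.027 and 0.112 m and angle between gauge's own x axis and vertical between 1.46 and 1.68 rad and linear speed of gauge below 0.03 m/s and contact force between the fingers and gauge above 1 N and contact force between gauge and tile below 0.2 N and contact force between gauge and rest below 0.2 N and contact force between gauge and stand below 0.2 N and contact force between gauge and bin below 0.2 N and contact force between gauge and mug below 0.2 N and contact force between gauge and brush below 0.2 N and contact force between gauge and jar below 0.2 N); the arm keeps its last pose, push and grip.
It fails at once if the mug is moved by more than 30 mm (distance of mug from where it was at the start of the episode above 0.03 m).
It fails at once if the brush is moved by more than 30 mm (distance of brush from where it was at the start of the episode above 0.03 m).
It fails at once if the jar is moved by more than 30 mm (distance of jar from where it was at the start of the episode above 0.03 m).
It also fails if it takes over 72 s, if anything falls off the work surface, if the arm or the gripper's body presses on something with over 40 N, if the wrist force passes 120 N, or if a joint passes its speed limit or range.

### The arm

A 6-joint arm with a two-finger parallel gripper is mounted at the origin on the work surface. World frame = base frame: x ahead of the robot, y to its left, z up, the work surface at z = 0. Lengths are in m, angles in rad, forces in N, time in s.
With the tool pointing down it reaches from about 0.275 to 0.725 m from the base axis. Payload 5.6 kg.
Tool frame: the origin (TCP) lies at the very end of the fingers, on their centre line; the grasp point (between the pads) lies 19 mm behind it; z points along the fingers, y is the line along which they close (so a half turn about z gives the same grasp; the last joint's range is limited). The gripper opens to 85 mm and grips with 20 to 120 N. Pads are 22 mm wide; open, the fingers measure 114 mm over their backs; the gripper's body (76 mm by 85 mm) begins 54 mm behind the grasp point. The pads swing forward as they close: fully open they stand 13 mm farther back than shut.
Start: joints at [1.588, 0.255, 0.108, 0, -1.424, -0.285], TCP at [0.146, 0.53, 0.231] pointing down, gripper open.
Joint ranges: [-2.95, 2.95], [-1.21, 1.97], [-1.09, 1.5], [-2.87, 1.71], [-2.94, -0.07], [-3.05, 3.05]. Speed limits (rad/s): [2.57, 2.57, 3.14, 3.14, 3.14, 3.14].

### API

Orientations are given as [roll, pitch, yaw] about the fixed x, y, z axes, in that order (R = Rz(yaw) Ry(pitch) Rx(roll)).
In Python, from rig import r, capture gives the robot as it stands. The module is installed in compiled form; this text tells all that it offers.
- The arm moves only by the tool move_arm, never from a script. Its argument "motion" is one flat list of numbers, 7 for each row, row after row: the shift along the tool's x, y, z each as a share of 100 cm, from -1 to 1, then the turn, a rotation vector about the tool's x, y, z each as a share of 8 degrees, from -1 to 1, then the closure, from 0 (fully open) to 1 (shut). A call has 1 to 20 rows; each row shifts and turns the commanded pose from where the row before left it, along the tool's axes as they then stand; what a row does not reach is not made up. A row lasts 1/8 s, in which the tool goes at most 62.5 mm and 10.7 degrees, less where a joint would pass 70% of its speed; a pose out of reach is approached as far as the arm can. A call with a number of a shift or a turn outside -1 to 1 is refused whole. A call with a gripper value outside its range is refused whole. The fingers move at their own pace and stop on an object; the grip force is fixed at half the most. Time passes only in rows, so rows that do not move let the fingers close. It gives the time, the measured TCP pose, the force, the opening and the grip force at its end, in the units of the state.
- r.read_state(): the state, without advancing time (a new reading comes with each control period).
- capture(name): name is "scene" or "top" or "wrist"; returns a dict with "pixels" (420x560x3 uint8, red, green, blue), "fx", "fy", "cx", "cy" (pixels), "rvec" (rotation vector, rad) and "tvec" (3), from world to camera coordinates, as OpenCV has them; the wrist camera has in their place "T_tool_cam" (4x4, takes a point from camera to tool coordinates, whose origin is the TCP and whose axes are the flange's). Camera axes: x right, y down, z forward; pixel columns grow to the right and rows downward; lengths in m; the calibration is good to about 2 mm. A picture is of the moment at which its call begins: read the wrist's pose just before it. There is no depth.
- r.sign_off(): hands the job in; it is judged then, once.
The state is a dict: "clock": time; "joint_positions": joint angles; "dq": joint speeds; "tau": joint torques, N m; "tcp_pos": TCP position; "eef_rot": TCP orientation; "wrist_force": force on the tool from outside, world axes, zero at the start; "torque": the same for the moment, N m; "width": finger opening in m; "gripper_force": force on a finger pad.
Only numpy, scipy, OpenCV 4.12 (cv2) and the standard library are available. Lean on these libraries where they do the work, as an engineer would, in place of code of your own. Each camera call takes 0.05 s, during which the arm holds its last target. There are 200 camera calls.

## Working session

There is one attempt and no reset: what is moved stays moved. The work goes in short steps, Python scripts to look and compute and a tool call to move; the robot and the scene stay as the last step left them, time stands still between calls to the robot, and variables do not carry over. Pictures are saved under pics/ and viewed, at most 10 in all, crops included, and the job is handed in when it is done.

Besides the shell and the picture viewer there is one more tool, called as name(argument=value, ...) on one line, values as JSON. move_arm: Moves the arm, as the interface text tells. Its arguments: {"type":"object","properties":{"motion":{"type":"array"}},"required":["motion"]}

```bash
mkdir -p pics; ls
python3 - <<'E'
from rig import r,capture
import cv2,pickle
d={}
for n in("scene","top","wrist"):
    d[n]=capture(n); cv2.imwrite(f"pics/{n}0.png",d[n]["pixels"][:,:,::-1])
    print(n,{k:v for k,v in d[n].items() if k!="pixels"})
pickle.dump(d,open("cap0.pkl","wb"))
print(r.read_state())
E
```

```text
pics
scene {'fx': 419.64964234016117, 'fy': 419.64964234016117, 'cx': 280.4083567976373, 'cy': 208.67656703358935, 'rvec': array([ 1.9754579 ,  1.47081798, -0.58877084]), 'tvec': array([-0.19249804, -0.26672   ,  1.51813007])}
top {'fx': 387.5638467132796, 'fy': 387.5638467132796, 'cx': 282.7751155763569, 'cy': 207.56092065705033, 'rvec': array([ 2.08088683, -2.14359981,  0.22259207]), 'tvec': array([0.02792861, 0.54289451, 1.19635612])}
wrist {'fx': 340.0629351724008, 'fy': 340.0629351724008, 'cx': 279.5477275907724, 'cy': 210.5696350526836, 'T_tool_cam': array([[ 4.40157547e-04, -9.60384339e-01, -2.78678539e-01,
         7.07643297e-02],
       [ 9.99999889e-01,  3.75979018e-04,  2.83743189e-04,
         1.09218453e-03],
       [-1.67725231e-04, -2.78678633e-01,  9.60384398e-01,
        -1.43231173e-01],
       [ 0.00000000e+00,  0.00000000e+00,  0.00000000e+00,
         1.00000000e+00]])}
{'clock': 0.15, 'joint_positions': array([ 1.58758704e+00,  2.55615452e-01,  1.07290547e-01, -3.04285121e-04,
       -1.42388043e+00, -2.84595506e-01]), 'dq': array([-0.00020683, -0.00147594,  0.00235857,  0.00124809, -0.00015526,
        0.00144949]), 'tau': array([-1.52601202e-03, -3.86938119e+01,  2.38081723e+01,  5.36670595e+00,
       -4.53294546e-03, -1.16448035e-06]), 'tcp_pos': array([0.14541195, 0.53005252, 0.23060438]), 'eef_rot': array([ 3.14015582e+00, -1.06768773e-04, -2.67849467e-01]), 'wrist_force': array([ 0.14928911, -0.86134679, -0.16010923]), 'torque': array([ 0.00131653,  0.08188346, -0.01680523]), 'gripper_force': 0.0, 'width': 0.08522836604500215}
```

View pics/scene0.png

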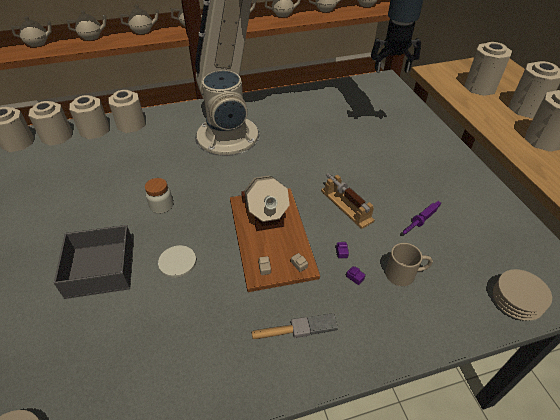

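View pics/top0.png

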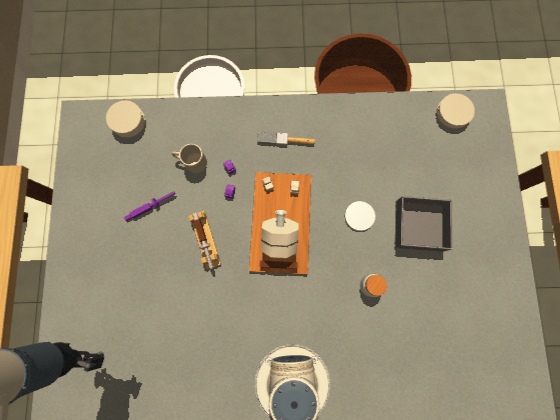

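The scene view shows the board with mould and two trimmings at about (265,265) and (299,262). The rest with the rod is at (347,200), tile (177,261), bin (95,262), and the purple decoys lie to the right. The top view shows the trimmings at (268,184) and (295,187), rest (205,240), tile (360,216) and bin (425,223).

```bash
cat > h.py <<'E'
import numpy as np,cv2
from scipy.spatial.transform import Rotation as R
def cam(c):
    Rm=cv2.Rodrigues(c["rvec"])[0]; return Rm.T,-Rm.T@c["tvec"]
def ray(c,uv,Rt,t):
    d=np.array([(uv[0]-c["cx"])/c["fx"],(uv[1]-c["cy"])/c["fy"],1]); return t,Rt@d
def onz(c,uv,z):
    o,d=ray(c,uv,*cam(c)); return o+d*(z-o[2])/d[2]
def proj(c,P):
    return cv2.projectPoints(np.array(P,float).reshape(-1,3),c["rvec"],c["tvec"],np.array([[c["fx"],0,c["cx"]],[0,c["fy"],c["cy"]],[0,0,1]]),None)[0][:,0]
def tri(c1,u1,c2,u2):
    (o1,d1),(o2,d2)=ray(c1,u1,*cam(c1)),ray(c2,u2,*cam(c2))
    s=np.linalg.lstsq(np.c_[d1,-d2],o2-o1,rcond=None)[0]
    a,b=o1+s[0]*d1,o2+s[1]*d2; return (a+b)/2,np.linalg.norm(a-b)
E
python3 - <<'E'
from h import *
import pickle
d=pickle.load(open("cap0.pkl","rb")); t=d["top"];s=d["scene"]
a=cv2.resize(t["pixels"][165:285,185:320,::-1],None,fx=4,fy=4,interpolation=2)
b=cv2.resize(s["pixels"][165:285,225:375,::-1],None,fx=4,fy=4,interpolation=2)
cv2.imwrite("pics/ca.png",a[:, :]);cv2.imwrite("pics/cb.png",b)
def blob(m,n=4):
    k,l,st,ce=cv2.connectedComponentsWithStats(m.astype(np.uint8)*255); o=np.argsort(-st[1:,4])[:n]+1
    return [(st[i].tolist(),ce[i].round(1).tolist()) for i in o]
for n,c in(("top",t),("scene",s)):
    hsv=cv2.cvtColor(c["pixels"],cv2.COLOR_RGB2HSV).astype(int);H,S,V=hsv[...,0],hsv[...,1],hsv[...,2]
    print(n,"white",blob((S<50)&(V>150)&(np.indices(V.shape)[0]>120),8))
    m=(H<14)&(S>130)&(V>70); print("wood",blob(m,5))
# top-based
print("tile",onz(t,(360,216),.012),onz(s,(177,261),.012))
for p in((268,184),(295,187)):print("off",onz(t,p,.04))
for p in((265,265),(299,262)):print("offs",onz(s,p,.04))
for p in ((396,198),(451,199),(451,251),(398,250)):print("bin",onz(t,p,.07))
for p in((258,173),(311,175),(307,275),(250,272)):print("board",onz(t,p,.018))
E
```

```text
top white [([39, 121, 517, 299, 74076], [298.0, 268.1]), ([32, 371, 72, 49, 1299], [69.1, 400.6]), ([499, 358, 17, 9, 37], [506.0, 362.1]), ([278, 216, 6, 10, 32], [280.3, 220.2]), ([57, 375, 12, 7, 27], [62.1, 378.3]), ([33, 400, 8, 8, 25], [36.9, 403.4]), ([278, 210, 6, 5, 25], [280.5, 212.0]), ([79, 386, 6, 7, 19], [81.5, 388.9])]
wood [([249, 172, 62, 103, 3388], [281.8, 220.4]), ([315, 33, 96, 61, 2231], [357.5, 73.4]), ([366, 275, 21, 21, 316], [375.9, 285.0]), ([194, 219, 12, 23, 140], [199.4, 229.4]), ([278, 192, 1, 1, 1], [278.0, 192.0])]
scene white [([158, 245, 38, 30, 855], [176.4, 260.1]), ([148, 193, 19, 8, 60], [156.8, 197.4]), ([265, 196, 13, 13, 51], [270.5, 203.7]), ([209, 145, 6, 5, 9], [210.9, 147.1]), ([248, 138, 6, 4, 9], [251.2, 139.8]), ([202, 124, 4, 2, 5], [203.2, 124.8]), ([273, 197, 3, 2, 3], [274.0, 197.3]), ([493, 357, 1, 2, 2], [493.0, 357.5])]
wood [([230, 188, 90, 104, 4214], [273.1, 248.3]), ([0, 26, 189, 44, 3263], [91.8, 47.2]), ([246, 2, 144, 36, 2202], [316.9, 19.6]), ([145, 178, 22, 18, 270], [155.2, 186.2]), ([347, 188, 6, 6, 16], [349.4, 190.4])]
tile [ 0.51649952 -0.24500221  0.012     ] [ 0.52577143 -0.24310937  0.012     ]
off [0.6284013 0.0583906 0.04     ]
off [ 0.61543212 -0.03083994  0.04      ]
offs [ 0.62497938 -0.02778265  0.04      ]
offs [0.64080175 0.0582633  0.04      ]
bin [ 0.56122287 -0.35278057  0.07      ]
bin [ 0.55265945 -0.52896502  0.07      ]
bin [ 0.386444   -0.50909445  0.07      ]
bin [ 0.3944658  -0.34401937  0.07      ]
board [0.67421744 0.09225297 0.018     ]
board [ 0.66175467 -0.08752016  0.018     ]
board [ 0.327706   -0.05973293  0.018     ]
board [0.34266473 0.1234547  0.018     ]
```

View pics/ca.png

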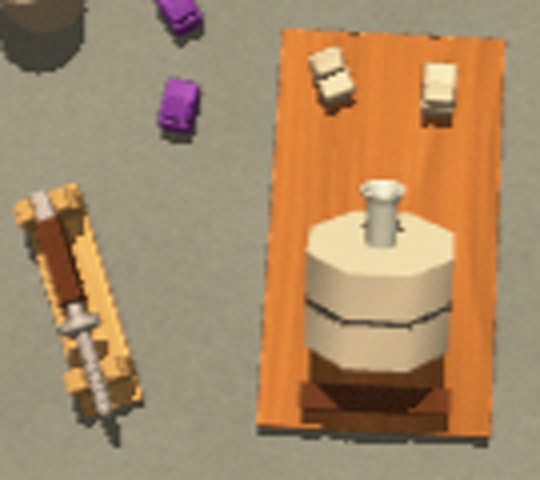

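View pics/cb.png

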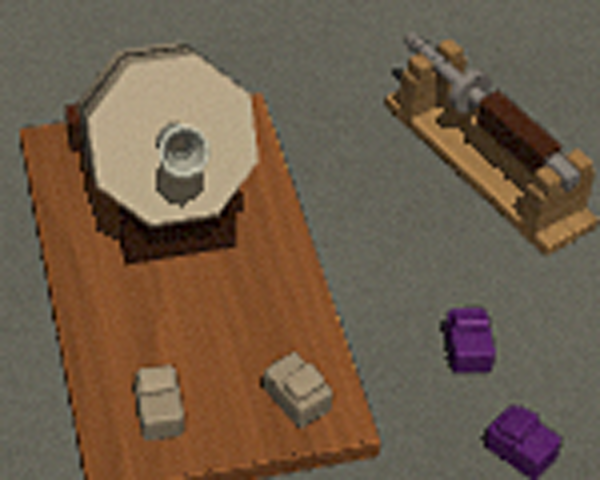

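The crops show the rod's tip pointing toward the base, with the dark grip on the far side. The tube mouth faces away from the robot, and both trimmings lie with their long axes roughly along the board. Next I'll move above the board for a wrist view.

```bash
cat >> h.py <<'E'
from rig import r,capture
from scipy.linalg import logm,expm
def T(p,rpy):
    M=np.eye(4); M[:3,:3]=R.from_euler("xyz",rpy).as_matrix(); M[:3,3]=p; return M
def pose():
    s=r.read_state(); return T(s["tcp_pos"],s["eef_rot"])
def plan(A,B,n):
    D=np.linalg.inv(A)@B; M=expm(np.real(logm(D))/n)
    rv=np.degrees(R.from_matrix(M[:3,:3]).as_rotvec())/8
    print(n,"x",[round(float(v),4) for v in np.r_[M[:3,3],rv]]); return B
def wcap(name):
    P=pose(); c=capture("wrist"); C=P@c["T_tool_cam"]
    cv2.imwrite(f"pics/{name}.png",c["pixels"][:,:,::-1])
    c["rvec"]=cv2.Rodrigues(C[:3,:3].T)[0][:,0]; c["tvec"]=-C[:3,:3].T@C[:3,3]; return c
E
python3 - <<'E'
from h import *
plan(pose(),T([.61,.015,.26],[np.pi,0,0]),14)
E
```

```text
14 x [0.0382, 0.0318, -0.0021, 0.0007, 0.0, -0.137]
```

move_arm(motion=[0.038,0.032,-0.002,0,0,-0.137,0,0.038,0.032,-0.002,0,0,-0.137,0,0.038,0.032,-0.002,0,0,-0.137,0,0.038,0.032,-0.002,0,0,-0.137,0,0.038,0.032,-0.002,0,0,-0.137,0,0.038,0.032,-0.002,0,0,-0.137,0,0.038,0.032,-0.002,0,0,-0.137,0,0.038,0.032,-0.002,0,0,-0.137,0,0.038,0.032,-0.002,0,0,-0.137,0,0.038,0.032,-0.002,0,0,-0.137,0,0.038,0.032,-0.002,0,0,-0.137,0,0.038,0.032,-0.002,0,0,-0.137,0,0.038,0.032,-0.002,0,0,-0.137,0,0.038,0.032,-0.002,0,0,-0.137,0,0,0,0,0,0,0,0,0,0,0,0,0,0,0])

```text
clock: 2.15
tcp_pos: [0.6064, 0.0125, 0.2587]
eef_rot: [3.142, 0.001, -0.001]
wrist_force: [0.2, 0.0, 0.9]
width: 0.0856
gripper_force: 0.0
```

Run:
```python
from h import *
import pickle
s=r.read_state();print(s["tcp_pos"],s["eef_rot"],s["joint_positions"])
c=wcap("w1"); pickle.dump(c,open("w1.pkl","wb"))
```

```text
[0.60640614 0.01245154 0.25868989] [ 3.14158187e+00  1.13734313e-03 -6.17670483e-04] [ 2.77737824e-01  3.66122468e-01  3.32301126e-01 -3.02307824e-04
 -1.53807151e+00  1.29245090e+00]
```

View pics/w1.png

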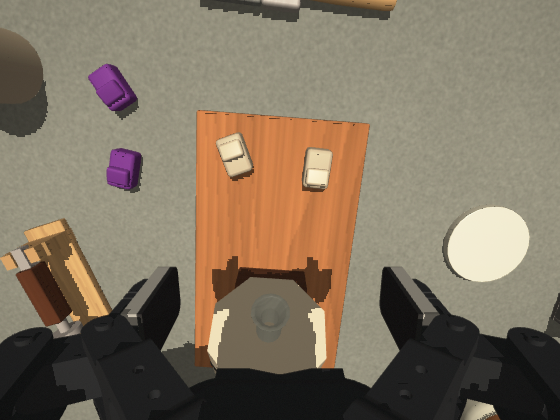

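The wrist view shows the trimmings at (235,156) and (317,169), the tile at (487,244), the board's front edge at rows 111–125, the tube below (270,315), and the rod's grip at (45,292).

Run:
```python
from h import *
import pickle
c=pickle.load(open("w1.pkl","rb"));s=pickle.load(open("cap0.pkl","rb"))["scene"]
C,t=cam(c);print("cam",t)
hsv=cv2.cvtColor(c["pixels"],cv2.COLOR_RGB2HSV).astype(int);H,S,V=hsv[...,0],hsv[...,1],hsv[...,2]
m=((S<110)&(V>95)).astype(np.uint8)
roi=np.zeros_like(m);roi[125:205,205:345]=1
cs,_=cv2.findContours(m*roi,0,2)
for k in cs:
    if cv2.contourArea(k)<200: continue
    pts=np.array([onz(c,p,.036)[:2] for p in k[:,0].astype(float)])*1000
    print("off",cv2.minAreaRect(pts.astype(np.float32)),cv2.contourArea(k),cv2.boundingRect(k))
m=((S<60)&(V>150)).astype(np.uint8);m[:200]=0
cs,_=cv2.findContours(m,0,2);k=max(cs,key=cv2.contourArea)
pts=np.array([onz(c,p,.012)[:2] for p in k[:,0].astype(float)]).astype(np.float32);print("tile",cv2.minEnclosingCircle(pts),cv2.fitEllipse(pts*1000))
# board edges
m=((H<16)&(S>120)&(V>90)).astype(np.uint8);m[:, :190]=0;m[270:]=0
k=max(cv2.findContours(m,0,2)[0],key=cv2.contourArea)[:,0]
def line(sel):
    P=np.array([onz(c,p,.018)[:2] for p in k[sel].astype(float)]);vx,vy,x,y=cv2.fitLine(P.astype(np.float32),cv2.DIST_HUBER,0,.01,.01)[:,0];return (x,y),np.degrees(np.arctan2(vy,vx))
far=line((k[:,1]<128)&(k[:,0]>203)&(k[:,0]<362));L=line((k[:,0]<205)&(k[:,1]>120)&(k[:,1]<260));Rr=line((k[:,0]>335)&(k[:,1]>135)&(k[:,1]<260))
print("board far,left,right",far,L,Rr)
```

```text
cam [0.67704719 0.01138255 0.40184221]
off ((618.3142700195312, -28.82090950012207), (29.00816535949707, 43.19717788696289), 82.9923095703125) 959.5 (302, 147, 31, 42)
off ((632.8131103515625, 59.54265213012695), (41.90802764892578, 29.543272018432617), 18.805898666381836) 1014.5 (216, 133, 37, 44)
tile ((0.44915395975112915, -0.19797283411026), 0.17277415096759796) ((488.4476318359375, -191.94854736328125), (187.19573974609375, 304.4903564453125), 52.0863151550293)
board far,left,right ((np.float32(0.6721829), np.float32(0.019762037)), np.float32(85.83078)) ((np.float32(0.65801615), np.float32(0.10257697)), np.float32(-47.839542)) ((np.float32(0.57645774), np.float32(-0.0794611)), np.float32(-4.6183147))
```

Run:
```python
from h import *
A=plan(pose(),T([.618,-.029,.10],[np.pi,0,-.122]),5)
plan(A,T([.618,-.029,.0215],[np.pi,0,-.122]),3)
```

```text
5 x [0.0028, 0.0083, 0.0318, -0.0001, 0.0005, 0.1751]
3 x [-0.0, -0.0, 0.0262, 0.0, 0.0, -0.0]
```

move_arm(motion=[0.0028,0.0083,0.0318,0,0,0.175,0,0.0028,0.0083,0.0318,0,0,0.175,0,0.0028,0.0083,0.0318,0,0,0.175,0,0.0028,0.0083,0.0318,0,0,0.175,0,0.0028,0.0083,0.0318,0,0,0.175,0,0,0,0.0262,0,0,0,0,0,0,0.0262,0,0,0,0,0,0,0.0262,0,0,0,0,0,0,0,0,0,0,0,0,0,0,0,0,0,1,0,0,0,0,0,0,1,0,0,0,0,0,0,1,0,0,0,0,0,0,1,0,0,0,0,0,0,1,0,0,0,0,0,0,1])

```text
clock: 4.08
tcp_pos: [0.6193, -0.0296, 0.0228]
eef_rot: [-3.141, -0.002, -0.122]
wrist_force: [-1.2, 1.1, 5.8]
width: 0.0265
gripper_force: 60.1
```

Run:
```python
from h import *
import pickle
P=pose()
U=P.copy();U[2,3]=.20;plan(P,U,4)
print(P[:3,3])
d=pickle.load(open("cap0.pkl","rb"));t=d["top"];s=d["scene"]
# bin centre: mid of rim corners
for c,pp in((t,((396,198),(451,199),(451,251),(398,250))),):print("bin",np.mean([onz(c,p,.07) for p in pp],0))
for c,n in((t,"t"),(s,"s")):
    hsv=cv2.cvtColor(c["pixels"],cv2.COLOR_RGB2HSV).astype(int)
    m=(hsv[...,2]<75).astype(np.uint8)
    if n=="t": m[:, :385]=0;m[:,470:]=0;m[:185]=0;m[265:]=0
    else: m[:, :50]=0;m[:,140:]=0;m[:220]=0;m[305:]=0
    k=max(cv2.findContours(m,0,2)[0],key=cv2.contourArea);print(n,cv2.boundingRect(k),cv2.contourArea(k),cv2.approxPolyDP(k,4,True)[:,0].tolist())
for z in(.012,): 
    for uv in((158,260),(196,260),(177,245),(177,275)):print("tile s",onz(s,uv,z))
V=plan(U,T([.475,-.435,.20],[np.pi,0,-.6]),12)
```

```text
4 x [0.0001, -0.0, -0.0443, -0.0, -0.0, -0.0]
[ 0.61932322 -0.02956798  0.02281105]
bin [ 0.47369803 -0.43371485  0.07      ]
t (404, 198, 47, 50) 736.0 [[404, 198], [406, 210], [443, 214], [443, 246], [450, 247], [449, 201]]
s (54, 225, 80, 74) 4482.5 [[127, 225], [66, 234], [54, 283], [64, 298], [129, 288], [133, 234]]
tile s [ 0.50804409 -0.29101894  0.012     ]
tile s [ 0.53688505 -0.19437046  0.012     ]
tile s [ 0.47115705 -0.23636735  0.012     ]
tile s [ 0.57071525 -0.24865758  0.012     ]
12 x [-0.0, 0.0362, -0.0, -0.0004, -0.0011, 0.2853]
```

Run:
```python
from h import *
U=pose();U[2,3]=.20
V=plan(U,T([.504,-.434,.20],[np.pi,0,-.05]),10)
W=plan(V,T([.504,-.434,.03],[np.pi,0,-.05]),5)
```

```text
10 x [-0.0079, 0.0413, -0.0, -0.0001, -0.0014, -0.0515]
5 x [0.0, -0.0, 0.034, 0.0, -0.0, 0.0]
```

move_arm(motion=[0,0,-0.0443,0,0,0,1,0,0,-0.0443,0,0,0,1,0,0,-0.0443,0,0,0,1,0,0,-0.0443,0,0,0,1,-0.0079,0.0413,0,0,0,-0.05,1,-0.0079,0.0413,0,0,0,-0.05,1,-0.0079,0.0413,0,0,0,-0.05,1,-0.0079,0.0413,0,0,0,-0.05,1,-0.0079,0.0413,0,0,0,-0.05,1,-0.0079,0.0413,0,0,0,-0.05,1,-0.0079,0.0413,0,0,0,-0.05,1,-0.0079,0.0413,0,0,0,-0.05,1,-0.0079,0.0413,0,0,0,-0.05,1,-0.0079,0.0413,0,0,0,-0.05,1,0,0,0,0,0,0,1])

```text
clock: 5.95
tcp_pos: [0.5009, -0.436, 0.1975]
eef_rot: [-3.141, 0.002, -0.056]
wrist_force: [0.2, 0.3, -1.1]
width: 0.0266
gripper_force: 59.4
```

Run:
```python
from h import *
import pickle
s=r.read_state();print(s["tcp_pos"],s["eef_rot"],s["width"])
c=wcap("w2"); pickle.dump(c,open("w2.pkl","wb"))
```

```text
[ 0.50090643 -0.4359874   0.1974802 ] [-3.14078844e+00  1.96987667e-03 -5.61833886e-02] 0.026625470166787724
```

View pics/w2.png

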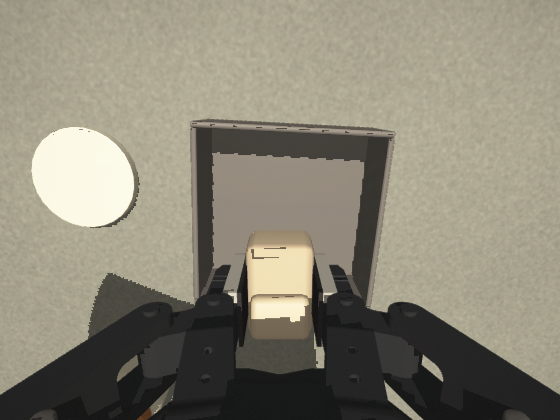

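The trimming is held between the pads. The bin's far rim corners are at (191,123) and (395,132), and the tile is centred at about (83,177).

Run:
```python
from h import *
import pickle
c=pickle.load(open("w2.pkl","rb"))
a,b=onz(c,(191,122),.07),onz(c,(395,132),.07);print(a,b,np.linalg.norm(a-b))
e=(b-a)[:2]/np.linalg.norm(b-a);n=np.array([e[1],-e[0]]);print("bin centre",((a+b)/2)[:2]+.08*n,((a+b)/2)[:2]-.08*n)
hsv=cv2.cvtColor(c["pixels"],cv2.COLOR_RGB2HSV).astype(int)
m=((hsv[...,2]>225)).astype(np.uint8);m[:,200:]=0
k=max(cv2.findContours(m,0,2)[0],key=cv2.contourArea)
pts=np.array([onz(c,p,.012)[:2] for p in k[:,0].astype(float)]).astype(np.float32);print("tile",cv2.minEnclosingCircle(pts))
```

```text
[ 0.56734584 -0.37240923  0.07      ] [ 0.55104912 -0.5295974   0.07      ] 0.15803070694636803
bin centre [ 0.47962399 -0.44275342] [ 0.63877096 -0.45925322]
tile ((0.519071102142334, -0.24478763341903687), 0.04975678771734238)
```

move_arm(motion=[0.006,0.007,0.0,0,0,0.3,1,0,0,0.033,0,0,0,1,0,0,0.033,0,0,0,1,0,0,0.033,0,0,0,1,0,0,0.033,0,0,0,1,0,0,0.033,0,0,0,1,0,0,0,0,0,0,1,0,0,0,0,0,0,0,0,0,0,0,0,0,0,0,0,0,0,0,0,0,0,0,-0.04,0,0,0,0,0,0,-0.04,0,0,0,0,0,0,-0.04,0,0,0,0,0,0,-0.04,0,0,0,0,0,0,0,0,0,0,0])

```text
clock: 7.88
tcp_pos: [0.5095, -0.4424, 0.1992]
eef_rot: [3.137, -0.008, -0.094]
wrist_force: [0.3, -0.3, 0.2]
width: 0.0851
gripper_force: 0.0
```

Run:
```python
from h import *
c=capture("top");cv2.imwrite("pics/t3.png",cv2.resize(c["pixels"][170:280,340:480,::-1],None,fx=4,fy=4))
ps=.328
V=plan(pose(),T([.633,.0595,.20],[np.pi,0,ps]),12)
W=plan(V,T([.633,.0595,.0225],[np.pi,0,ps]),5)
```

```text
12 x [0.0145, -0.0408, -0.0003, 0.0017, -0.0024, -0.2521]
5 x [-0.0, -0.0, 0.0355, -0.0, 0.0, -0.0]
```

View pics/t3.png

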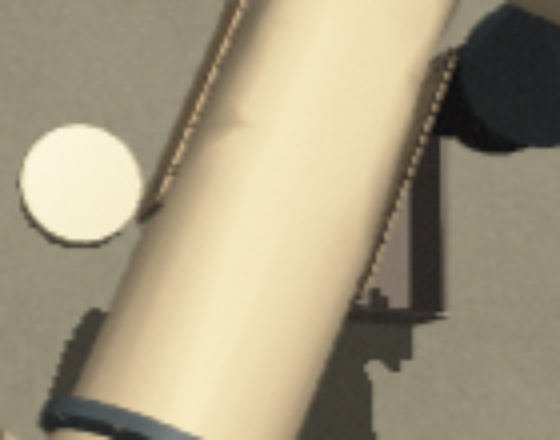

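The arm hides the bin in this view, so I'll check it after the second trimming. Next I'll fetch that one.

move_arm(motion=[0.0145,-0.0408,0,0.002,-0.002,-0.252,0,0.0145,-0.0408,0,0.002,-0.002,-0.252,0,0.0145,-0.0408,0,0.002,-0.002,-0.252,0,0.0145,-0.0408,0,0.002,-0.002,-0.252,0,0.0145,-0.0408,0,0.002,-0.002,-0.252,0,0.0145,-0.0408,0,0.002,-0.002,-0.252,0,0.0145,-0.0408,0,0.002,-0.002,-0.252,0,0.0145,-0.0408,0,0.002,-0.002,-0.252,0,0.0145,-0.0408,0,0.002,-0.002,-0.252,0,0.0145,-0.0408,0,0.002,-0.002,-0.252,0,0.0145,-0.0408,0,0.002,-0.002,-0.252,0,0.0145,-0.0408,0,0.002,-0.002,-0.252,0,0,0,0,0,0,0,0,0,0,0,0,0,0,0])

```text
clock: 9.68
tcp_pos: [0.6314, 0.0594, 0.1938]
eef_rot: [-3.138, 0.004, 0.328]
wrist_force: [0.4, 0.2, -0.0]
width: 0.0852
gripper_force: 0.0
```

Run:
```python
from h import *
W=plan(pose(),T([.633,.0595,.0225],[np.pi,0,.328]),5)
c=wcap("w3")
hsv=cv2.cvtColor(c["pixels"],cv2.COLOR_RGB2HSV).astype(int)
p=proj(c,[.633,.0595,.036])[0].astype(int);print(p)
m=((hsv[...,1]<110)&(hsv[...,2]>95)).astype(np.uint8);z=np.zeros_like(m);z[p[1]-45:p[1]+45,p[0]-45:p[0]+45]=1
for k in cv2.findContours(m*z,0,2)[0]:
    if cv2.contourArea(k)>300:
        print(cv2.minAreaRect((np.array([onz(c,q,.036)[:2] for q in k[:,0].astype(float)])*1000).astype(np.float32)))
```

```text
5 x [0.0004, 0.0002, 0.0343, -0.0056, 0.0057, -0.0001]
[279 190]
((633.2848510742188, 60.22146224975586), (44.479713439941406, 27.596981048583984), 18.877254486083984)
```

Confirmed. Descend and grip.

move_arm(motion=[0.0004,0,0.0343,-0.005,0.005,0,0,0.0004,0,0.0343,-0.005,0.005,0,0,0.0004,0,0.0343,-0.005,0.005,0,0,0.0004,0,0.0343,-0.005,0.005,0,0,0.0004,0,0.0343,-0.005,0.005,0,0,0,0,0,0,0,0,0,0,0,0,0,0,0,1,0,0,0,0,0,0,1,0,0,0,0,0,0,1,0,0,0,0,0,0,1,0,0,0,0,0,0,1,0,0,-0.0443,0,0,0,1,0,0,-0.0443,0,0,0,1,0,0,-0.0443,0,0,0,1,0,0,-0.0443,0,0,0,1,0,0,0,0,0,0,1])

```text
clock: 11.72
tcp_pos: [0.6351, 0.0608, 0.2048]
eef_rot: [3.141, -0.009, 0.328]
wrist_force: [-0.2, 0.8, -0.1]
width: 0.0266
gripper_force: 59.4
```

Run:
```python
from h import *
V=plan(pose(),T([.452,-.441,.20],[np.pi,0,-.10]),12)
W=plan(V,T([.452,-.441,.034],[np.pi,0,-.10]),5)
```

```text
12 x [-0.0208, 0.0397, 0.0003, -0.0008, -0.0054, 0.2556]
5 x [-0.0, -0.0, 0.0332, 0.0, 0.0, -0.0]
```

move_arm(motion=[-0.0208,0.0397,0,0,-0.005,0.2556,1,-0.0208,0.0397,0,0,-0.005,0.2556,1,-0.0208,0.0397,0,0,-0.005,0.2556,1,-0.0208,0.0397,0,0,-0.005,0.2556,1,-0.0208,0.0397,0,0,-0.005,0.2556,1,-0.0208,0.0397,0,0,-0.005,0.2556,1,-0.0208,0.0397,0,0,-0.005,0.2556,1,-0.0208,0.0397,0,0,-0.005,0.2556,1,-0.0208,0.0397,0,0,-0.005,0.2556,1,-0.0208,0.0397,0,0,-0.005,0.2556,1,-0.0208,0.0397,0,0,-0.005,0.2556,1,-0.0208,0.0397,0,0,-0.005,0.2556,1,0,0,0,0,0,0,1])

```text
clock: 13.35
tcp_pos: [0.4476, -0.4425, 0.1994]
eef_rot: [-3.141, 0.01, -0.104]
wrist_force: [0.0, 0.6, -0.4]
width: 0.0266
gripper_force: 59.4
```

Run:
```python
from h import *
W=plan(pose(),T([.452,-.441,.034],[np.pi,0,-.10]),5)
```

```text
5 x [0.001, -0.0004, 0.0331, -0.0003, 0.0139, -0.0064]
```

move_arm(motion=[0.001,0,0.033,0,0,0,1,0.001,0,0.033,0,0,0,1,0.001,0,0.033,0,0,0,1,0.001,0,0.033,0,0,0,1,0.001,0,0.033,0,0,0,1,0,0,0,0,0,0,1,0,0,0,0,0,0,0,0,0,0,0,0,0,0,0,0,0,0,0,0,0,0,0,-0.044,0,0,0,0,0,0,-0.044,0,0,0,0,0,0,-0.044,0,0,0,0,0,0,-0.044,0,0,0,0,0,0,-0.044,0,0,0,0,0,0,0,0,0,0,0])

```text
clock: 15.22
tcp_pos: [0.4563, -0.4424, 0.2612]
eef_rot: [3.135, -0.001, -0.1]
wrist_force: [0.3, -0.0, 0.5]
width: 0.0855
gripper_force: 0.0
```

Run:
```python
from h import *
import pickle
c=wcap("w4");t=capture("top");s=capture("scene")
pickle.dump((c,t,s),open("c4.pkl","wb"))
print(pose()[:3,3])
im=np.hstack([cv2.resize(c["pixels"],(400,300)),cv2.resize(s["pixels"][215:305,40:160],(400,300))])[:,:,::-1]
cv2.imwrite("pics/m4.png",im)
# rest from first top image: rod silver/brown
d=pickle.load(open("cap0.pkl","rb"));t0=d["top"];s0=d["scene"]
f=lambda x,y:(185+x/4,165+y/4); g=lambda x,y:(225+x/4,165+y/4)
T0=dict(tip=f(107,410),collar=f(78,318),gripfront=f(70,302),gripback=f(47,222),tail=f(38,195))
S0=dict(tip=g(408,40),collar=g(466,88),gripfront=g(486,102),gripback=g(550,160),tail=g(570,178))
for k in T0: print(k,onz(t0,T0[k],.06),tri(t0,T0[k],s0,S0[k]))
```

```text
[ 0.45494878 -0.44074512  0.25524119]
tip [0.35815078 0.23921022 0.06      ] (array([0.35896984, 0.2418228 , 0.05094238]), np.float64(0.001985815970517008))
collar [0.430855   0.26272798 0.06      ] (array([0.43051496, 0.26159326, 0.05993729]), np.float64(0.00233855489247246))
gripfront [0.44375203 0.26921892 0.06      ] (array([0.4444503 , 0.2705228 , 0.05559048]), np.float64(0.0008107646911081697))
gripback [0.50867231 0.28848574 0.06      ] (array([0.51043014, 0.29136778, 0.05281792]), np.float64(0.0026389433792058568))
tail [0.53093163 0.29607742 0.06      ] (array([0.53218634, 0.29769776, 0.05435663]), np.float64(0.0006862591269719522))
```

View pics/m4.png

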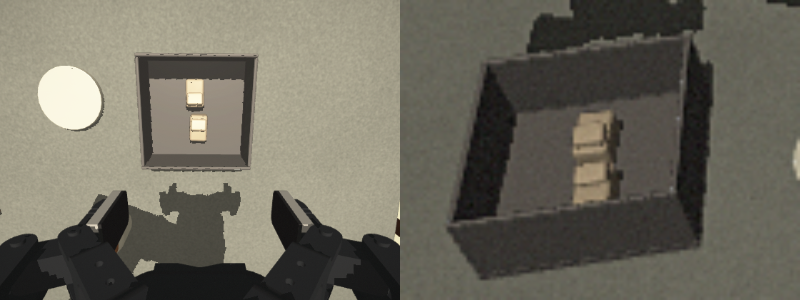

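Both trimmings lie in the bin, at about (195,93) and (198,128) in the left half. Now to the rod.

Run:
```python
from h import *
plan(pose(),T([.478,.28,.25],[np.pi,0,.31]),18)
```

```text
18 x [0.005, -0.04, 0.0003, -0.0006, 0.0031, -0.1633]
```

move_arm(motion=[0.005,-0.04,0,0,0,-0.163,0,0.005,-0.04,0,0,0,-0.163,0,0.005,-0.04,0,0,0,-0.163,0,0.005,-0.04,0,0,0,-0.163,0,0.005,-0.04,0,0,0,-0.163,0,0.005,-0.04,0,0,0,-0.163,0,0.005,-0.04,0,0,0,-0.163,0,0.005,-0.04,0,0,0,-0.163,0,0.005,-0.04,0,0,0,-0.163,0,0.005,-0.04,0,0,0,-0.163,0,0.005,-0.04,0,0,0,-0.163,0,0.005,-0.04,0,0,0,-0.163,0,0.005,-0.04,0,0,0,-0.163,0,0.005,-0.04,0,0,0,-0.163,0,0.005,-0.04,0,0,0,-0.163,0,0.005,-0.04,0,0,0,-0.163,0,0.005,-0.04,0,0,0,-0.163,0,0.005,-0.04,0,0,0,-0.163,0,0,0,0,0,0,0,0,0,0,0,0,0,0,0])

```text
clock: 17.88
tcp_pos: [0.4773, 0.2787, 0.2546]
eef_rot: [-3.141, 0.009, 0.31]
wrist_force: [0.3, -0.6, 0.3]
width: 0.0854
gripper_force: 0.0
```

Run:
```python
from h import *
import pickle
P=pose();print(P[:3,3],R.from_matrix(P[:3,:3]).as_euler("xyz"))
c=wcap("w5");pickle.dump(c,open("w5.pkl","wb"))
hsv=cv2.cvtColor(c["pixels"],cv2.COLOR_RGB2HSV).astype(int);H,S,V=[hsv[...,i] for i in range(3)]
p=proj(c,[.478,.28,.06])[0].astype(int);print(p,hsv[p[1],p[0]])
m=((H<12)&(S>110)&(V<150)&(V>25)).astype(np.uint8)
z=np.zeros_like(m);z[max(p[1]-90,0):p[1]+90,p[0]-60:p[0]+60]=1
for k in cv2.findContours(m*z,0,2)[0]:
    if cv2.contourArea(k)>200: print(cv2.contourArea(k),cv2.minAreaRect((np.array([onz(c,q,.064)[:2] for q in k[:,0].astype(float)])*1000).astype(np.float32)))
# tube mouth from w1, top0
```

```text
[0.47725949 0.27866676 0.25457693] [-3.14052955  0.00903785  0.30959788]
[277 181] [  9 164 115]
1252.5 ((478.2727355957031, 279.3467712402344), (71.22006225585938, 18.778411865234375), 17.252452850341797)
```

View pics/w5.png

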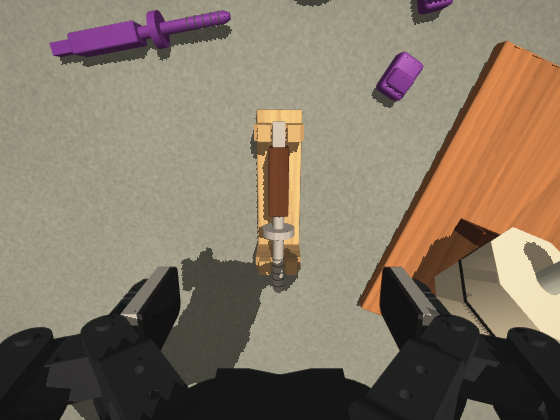

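The rod lies on its rest, grip at (278,181) with the tip at (278,285) towards the base, which agrees with the top and scene measurement. I'll take the final descent numbers and a mouth check together.

Run:
```python
from h import *
import pickle
d=pickle.load(open("cap0.pkl","rb"));t=d["top"];s=d["scene"]
print("mouth",tri(t,(185+383.5/4,165+189/4),s,(225+183/4,165+150/4)),onz(s,(225+183/4,165+150/4),.145))
for P in ([.512,.021,.145],):print(proj(t,P),proj(s,P))
# board edges from top view
c=t;hsv=cv2.cvtColor(c["pixels"],cv2.COLOR_RGB2HSV).astype(int)
m=((hsv[...,0]<14)&(hsv[...,1]>130)&(hsv[...,2]>70)).astype(np.uint8);m[:165]=0;m[280:]=0;m[:,:240]=0;m[:,320:]=0
k=max(cv2.findContours(m,0,2)[0],key=cv2.contourArea);h=cv2.convexHull(k)
print("board",cv2.minAreaRect((np.array([onz(c,q,.018)[:2] for q in h[:,0].astype(float)])*1000).astype(np.float32)))
A=plan(pose(),T([.478,.2795,.10],[np.pi,0,.303]),4)
plan(A,T([.478,.2795,.037],[np.pi,0,.303]),3)
```

```text
mouth (array([0.51145186, 0.01968257, 0.14263672]), np.float64(0.0027383845565845336)) [0.51394689 0.02042997 0.145     ]
[[279.97611441 211.84201884]] [[270.7571408 201.9384101]]
board ((504.5504150390625, 20.49774169921875), (189.1996612548828, 334.8660888671875), 85.47882080078125)
4 x [0.0004, -0.0002, 0.0387, -0.0024, 0.0151, 0.0105]
3 x [-0.0, -0.0, 0.021, 0.0, 0.0, 0.0]
```

move_arm(motion=[0.0004,0,0.0387,0,0.015,0.0105,0,0.0004,0,0.0387,0,0.015,0.0105,0,0.0004,0,0.0387,0,0.015,0.0105,0,0.0004,0,0.0387,0,0.015,0.0105,0,0,0,0.021,0,0,0,0,0,0,0.021,0,0,0,0,0,0,0.021,0,0,0,0,0,0,0,0,0,0,0,0,0,0,0,0,0,0,0])

```text
invalid input at $.motion: expected a multiple of 7 numbers
```

move_arm(motion=[0,0,0,0,0,0,1,0,0,0,0,0,0,1,0,0,0,0,0,0,1,0,0,0,0,0,0,1,0,0,0,0,0,0,1,0,0,0,0,0,0,1])

```text
clock: 18.68
tcp_pos: [0.4776, 0.2791, 0.2555]
eef_rot: [-3.14, 0.007, 0.309]
wrist_force: [0.5, -0.3, 0.1]
width: 0.0003
gripper_force: 0.0
```

Run:
```python
from h import *
P=pose();print(P[:3,3],R.from_matrix(P[:3,:3]).as_euler("xyz"))
U=P.copy();U[2,3]=.24;plan(P,U,6)
a=np.array([np.cos(.611)*np.cos(-.077),np.cos(.611)*np.sin(-.077),np.sin(.611)]);M=np.array([.512,.020,.145])
def ins(dist):  # grasp point at mouth + (dist+58mm)*a
    X=T([0,0,0],[np.pi,-.611,-.077]); g=M+(dist+.058)*a; X[:3,3]=g+.019*X[:3,2]; return X
I=ins(.13);print(I[:3,3]); plan(U,I,14)
plan(I,ins(0),1)
```

```text
[0.47760235 0.27910412 0.25550207] [-3.13951022  0.00727461  0.30943541]
6 x [0.0, 0.0, 0.0026, -0.0, 0.0, 0.0]
[0.67639754 0.00731631 0.2372907 ]
14 x [0.0112, 0.0212, 0.0038, -0.0607, 0.3125, 0.1914]
1 x [-0.13, 0.0, -0.0, -0.0, 0.0, -0.0]
```

The first list was malformed (refused), so the fingers just closed in the air; no harm. Reopen and descend.

move_arm(motion=[0,0,0,0,0,0,0,0,0,0,0,0,0,0,0,0,0,0,0,0,0,0.0004,0,0.039,0,0.013,0.0105,0,0.0004,0,0.039,0,0.013,0.0105,0,0.0004,0,0.039,0,0.013,0.0105,0,0.0004,0,0.039,0,0.013,0.0105,0,0,0,0.021,0,0,0,0,0,0,0.021,0,0,0,0,0,0,0.021,0,0,0,0,0,0,0,0,0,0,0,0,0,0,0,0,0,0])

```text
clock: 20.18
tcp_pos: [0.4789, 0.2801, 0.0374]
eef_rot: [-3.139, -0.001, 0.304]
wrist_force: [0.1, 0.3, 0.3]
width: 0.0853
gripper_force: 0.0
```

Run:
```python
from h import *
plan(pose(),T([.478,.2795,.037],[np.pi,0,.303]),1);print(r.read_state()["width"],r.read_state()["wrist_force"])
```

```text
1 x [-0.0011, 0.0003, 0.0004, -0.0163, -0.0093, 0.0059]
0.08526070125788507 [0.0753106  0.29669598 0.27317967]
```

Close, then lift straight up.

move_arm(motion=[0,0,0,0,0,0,1,0,0,0,0,0,0,1,0,0,0,0,0,0,1,0,0,0,0,0,0,1,0,0,0,0,0,0,1,0,0,0,0,0,0,1,0,0,-0.02,0,0,0,1,0,0,-0.04,0,0,0,1,0,0,-0.04,0,0,0,1,0,0,-0.04,0,0,0,1,0,0,-0.04,0,0,0,1,0,0,-0.04,0,0,0,1,0,0,-0.04,0,0,0,1,0,0,0,0,0,0,1])

```text
clock: 21.92
tcp_pos: [0.4795, 0.2799, 0.2993]
eef_rot: [-3.137, -0.005, 0.303]
wrist_force: [0.6, 0.1, -2.4]
width: 0.0191
gripper_force: 58.8
```

```bash
cat >> h.py <<'E'
a=np.array([np.cos(.611)*np.cos(-.077),np.cos(.611)*np.sin(-.077),np.sin(.611)]);M=np.array([.512,.020,.145])
def ins(dist):
    X=T([0,0,0],[np.pi,-.611,-.077]); g=M+(dist+.058)*a; X[:3,3]=g+.019*X[:3,2]; return X
E
python3 - <<'E'
from h import *
P=pose();print(P[:3,3])
I=ins(.13); plan(P,I,14)
E
```

```text
[0.47952285 0.2799315  0.29931175]
14 x [0.0099, 0.0211, 0.008, -0.062, 0.3065, 0.1876]
```

move_arm(motion=[0.01,0.021,0.008,-0.062,0.306,0.188,1,0.01,0.021,0.008,-0.062,0.306,0.188,1,0.01,0.021,0.008,-0.062,0.306,0.188,1,0.01,0.021,0.008,-0.062,0.306,0.188,1,0.01,0.021,0.008,-0.062,0.306,0.188,1,0.01,0.021,0.008,-0.062,0.306,0.188,1,0.01,0.021,0.008,-0.062,0.306,0.188,1,0.01,0.021,0.008,-0.062,0.306,0.188,1,0.01,0.021,0.008,-0.062,0.306,0.188,1,0.01,0.021,0.008,-0.062,0.306,0.188,1,0.01,0.021,0.008,-0.062,0.306,0.188,1,0.01,0.021,0.008,-0.062,0.306,0.188,1,0.01,0.021,0.008,-0.062,0.306,0.188,1,0.01,0.021,0.008,-0.062,0.306,0.188,1,0,0,0,0,0,0,1,0,0,0,0,0,0,1])

```text
clock: 23.92
tcp_pos: [0.676, 0.0075, 0.2335]
eef_rot: [3.136, -0.604, -0.074]
wrist_force: [0.9, -0.8, -2.4]
width: 0.0191
gripper_force: 58.9
```

Run:
```python
from h import *
import pickle
P=pose();print(P[:3,3],R.from_matrix(P[:3,:3]).as_euler("xyz"),r.read_state()["joint_positions"])
plan(P,ins(.13),1)
s=capture("scene");t=capture("top");pickle.dump((s,t),open("c6.pkl","wb"))
def tip(P): return P[:3,3]-.019*P[:3,2]-.128*P[:3,0]
print("tip nominal",tip(P),proj(s,tip(P)),proj(s,M),proj(t,tip(P)))
im=np.hstack([cv2.resize(s["pixels"][150:250,225:325],(400,400),interpolation=2),cv2.resize(t["pixels"][170:270,230:330],(400,400),interpolation=2)])[:,:,::-1]
cv2.imwrite("pics/m6.png",im)
```

```text
[0.6759872  0.00753482 0.23352747] [ 3.13609516 -0.60375325 -0.07424275] [ 0.34890251  0.12854989 -0.37660981  0.46815965 -0.55593476  0.80962754]
1 x [0.0025, 0.0002, -0.0029, 0.0281, 0.0519, 0.0164]
tip nominal [0.56015716 0.01625493 0.17649801] [[274.07982893 206.69183136]] [[270.38260574 202.01733633]] [[281.04037022 193.63814567]]
```

View pics/m6.png

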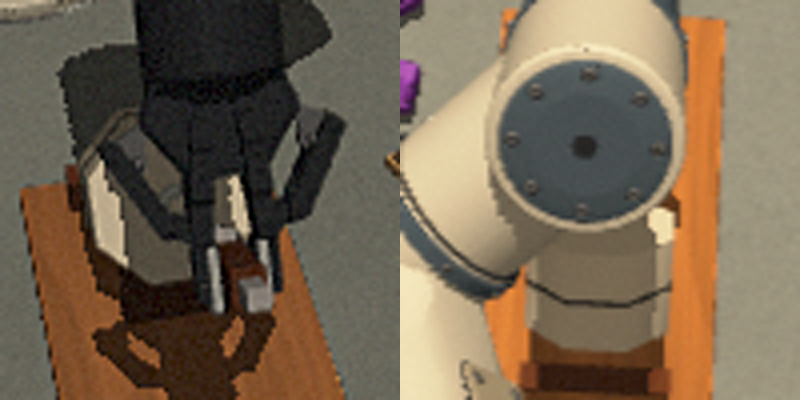

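The left half (scene) shows the rod held in front of the tube with its tail at (258,295). The gripper hides the tip, so I'll insert with force feedback.

```bash
sed -i 's/g+.019\*X/g+.0178*X/' h.py
python3 - <<'E'
from h import *
J=plan(pose(),ins(.072),4)
plan(J,ins(.03),4)
E
```

```text
4 x [-0.0141, 0.0002, -0.0008, 0.0053, 0.0098, 0.0044]
4 x [-0.0105, 0.0, 0.0, -0.0, 0.0, -0.0]
```

move_arm(motion=[-0.0141,0.0002,-0.0008,0.005,0.01,0.0044,1,-0.0141,0.0002,-0.0008,0.005,0.01,0.0044,1,-0.0141,0.0002,-0.0008,0.005,0.01,0.0044,1,-0.0141,0.0002,-0.0008,0.005,0.01,0.0044,1,0,0,0,0,0,0,1,0,0,0,0,0,0,1])

```text
clock: 24.78
tcp_pos: [0.6293, 0.0109, 0.206]
eef_rot: [-3.141, -0.613, -0.077]
wrist_force: [0.8, -0.4, -1.9]
width: 0.0193
gripper_force: 58.9
```

Run:
```python
from h import *
print(r.read_state()["wrist_force"])
plan(pose(),ins(.072),1)
plan(pose(),ins(.045),4)
# check rod in hand from wrist camera: dark-wood + steel visibility
c=wcap("w7");P=pose()
hsv=cv2.cvtColor(c["pixels"],cv2.COLOR_RGB2HSV).astype(int)
g=P[:3,3]-.0178*P[:3,2]
for x in(-.059,-.035,-.02,0,.035,.05,.06,.09,.128):
    q=proj(c,g-x*P[:3,0])[0];u,v=q.astype(int);print(x,q,hsv[v,u] if 0<=v<420 and 0<=u<560 else "")
H,S,V=[hsv[...,i] for i in range(3)]
m=((H<12)&(S>110)&(V<170)&(V>25)).astype(np.uint8);m[:, :230]=0;m[:,330:]=0
for k in cv2.findContours(m,0,2)[0]:
    if cv2.contourArea(k)>150: print(cv2.boundingRect(k),cv2.minAreaRect(k))
```

```text
[ 0.76464154 -0.35296893 -1.8775192 ]
1 x [-0.0013, -0.0001, 0.0003, 0.0001, -0.0128, -0.0017]
4 x [-0.0071, -0.0, 0.0001, 0.0, -0.0032, -0.0004]
-0.059 [276.79475194 145.78751988] [ 16  41 206]
-0.035 [276.89179096 209.13913372] [ 16  40 160]
-0.02 [276.94754658 245.53900643] [ 10 158  87]
0 [277.016718   290.69734892] [ 10 164  87]
0.035 [277.12540067 361.65047554] [  9 156  85]
0.05 [277.16777008 389.31120502] [45 10 49]
0.06 [277.19476281 406.93332689] [45 10 49]
0.09 [277.27028182 456.23566919] 
0.128 [277.35563612 511.95894548] 
(252, 204, 56, 170) ((279.5, 288.5), (169.0, 55.0), 90.0)
```

The rod is aligned in hand. Slide in carefully.

move_arm(motion=[-0.007,0,0,0,-0.003,0,1,-0.007,0,0,0,-0.003,0,1,-0.007,0,0,0,-0.003,0,1,-0.007,0,0,0,-0.003,0,1,0,0,0,0,0,0,1])

```text
clock: 25.45
tcp_pos: [0.605, 0.0119, 0.1886]
eef_rot: [3.141, -0.609, -0.077]
wrist_force: [-0.4, 0.2, -2.2]
width: 0.0193
gripper_force: 58.9
```

```bash
cat > st.py <<'E'
from h import *
P=pose();s=r.read_state();print(s["clock"],"F tool",P[:3,:3].T@s["wrist_force"],"Tq tool",P[:3,:3].T@s["torque"],s["width"])
plan(P,ins(.0),1)
E
python3 st.py
```

```text
25.45 F tool [-1.631453   -0.12732863  1.53460673] Tq tool [ 0.0168369  -2.07087702 -0.02412687] 0.01925066921908895
1 x [-0.0434, -0.0009, 0.0, 0.0078, 0.013, -0.0027]
```

move_arm(motion=[-0.007,0,0,0,0,0,1,-0.007,0,0,0,0,0,1,-0.007,0,0,0,0,0,1,-0.007,0,0,0,0,0,1,0,0,0,0,0,0,1])

```text
clock: 26.08
tcp_pos: [0.5821, 0.0136, 0.1724]
eef_rot: [3.141, -0.609, -0.077]
wrist_force: [0.3, 0.2, -1.3]
width: 0.0193
gripper_force: 58.9
```

```bash
python3 st.py
```

```text
26.075 F tool [-0.45996048 -0.23990242  1.21738239] Tq tool [-0.02199619 -2.07709952 -0.01398459] 0.019319239492654253
1 x [-0.0153, -0.001, -0.0001, 0.009, 0.0144, -0.0027]
```

move_arm(motion=[-0.005,0,0,0,0,0,1,-0.005,0,0,0,0,0,1,-0.003,0,0,0,0,0,1,-0.002,0,0,0,0,0,1,-0.001,0,0,0,0,0,1,0,0,0,0,0,0,1,0,0,0,0,0,0,1])

```text
clock: 26.95
tcp_pos: [0.5699, 0.015, 0.1642]
eef_rot: [3.141, -0.61, -0.078]
wrist_force: [-0.3, -0.8, -1.4]
width: 0.019
gripper_force: 58.8
```

```bash
python3 st.py
```

```text
26.95 F tool [-1.02196357  0.83984227  0.97858823] Tq tool [-0.14158016 -1.72280208 -0.07751054] 0.018994607879443712
1 x [-0.0006, -0.0005, 0.0001, 0.0043, 0.0045, -0.0051]
```

Not yet a firm stop; advance gently.

move_arm(motion=[-0.001,0,0,0,0,0,1,-0.001,0,0,0,0,0,1,-0.001,0,0,0,0,0,1,0,0,0,0,0,0,1,0,0,0,0,0,0,1])

```text
clock: 27.58
tcp_pos: [0.5695, 0.0156, 0.1649]
eef_rot: [-3.141, -0.615, -0.078]
wrist_force: [9.9, -4.3, 0.7]
width: 0.0193
gripper_force: 58.9
```

```bash
python3 st.py
```

```text
27.575 F tool [8.71274282 3.49369473 5.3432216 ] Tq tool [-1.02633787  1.17446663 -0.11274233] 0.019277531398526268
1 x [-0.0007, 0.0, 0.001, -0.0018, -0.0253, -0.0061]
```

The rod stopped on firm contact within 1 mm of the predicted home position. One slight push more and a hold.

move_arm(motion=[-0.001,0,0,0,0,0,1,-0.001,0,0,0,0,0,1,0,0,0,0,0,0,1,0,0,0,0,0,0,1,0,0,0,0,0,0,1])

```text
clock: 28.2
tcp_pos: [0.5692, 0.0159, 0.1654]
eef_rot: [-3.14, -0.617, -0.078]
wrist_force: [15.1, -5.3, 0.3]
width: 0.0191
gripper_force: 59.0
```

```bash
python3 st.py
python3 - <<'E'
from h import *
P=pose();g=P[:3,3]-.0178*P[:3,2]-.058*P[:3,0]
X=ins(0)[:3,0];print("collar-mouth along axis",(g-M)@X,"lat",np.linalg.norm(np.cross(g-M,X)))
c=wcap("w8");hsv=cv2.cvtColor(c["pixels"],cv2.COLOR_RGB2HSV).astype(int);H,S,V=[hsv[...,i] for i in range(3)]
m=((H<12)&(S>110)&(V<170)&(V>25)).astype(np.uint8);m[:, :230]=0;m[:,330:]=0
k=max(cv2.findContours(m,0,2)[0],key=cv2.contourArea);print(cv2.boundingRect(k),cv2.minAreaRect(k))
E
```

```text
28.2 F tool [12.76037899  4.14608661  8.73230272] Tq tool [-1.56414865  2.95931837 -0.28732009] 0.019053031966577746
1 x [-0.0007, 0.0003, 0.0016, -0.0053, -0.0447, -0.008]
collar-mouth along axis 0.0005638243057873404 lat 0.0012538365195439323
(252, 203, 56, 171) ((279.5, 288.0), (170.0, 55.0), 90.0)
```

The rod is seated: force rises without advance, and the rod has not slipped in the grip. Draw it out.

move_arm(motion=[0.003,0,0,0,0,0,1,0.01,0,0,0,0,0,1,0.01,0,0,0,0,0,1,0.01,0,0,0,0,0,1,0.01,0,0,0,0,0,1,0.01,0,0,0,0,0,1,0.01,0,0,0,0,0,1,0.01,0,0,0,0,0,1,0.015,0,0,0,0,0,1,0.015,0,0,0,0,0,1,0.015,0,0,0,0,0,1,0.015,0,0,0,0,0,1,0,0,0,0,0,0,1,0,0,0,0,0,0,1])

```text
clock: 30.0
tcp_pos: [0.6735, 0.0066, 0.2361]
eef_rot: [3.141, -0.608, -0.078]
wrist_force: [-1.0, 0.1, -1.5]
width: 0.0189
gripper_force: 60.1
```

```bash
python3 st.py
python3 - <<'E'
from h import *
P=pose();tip=P[:3,3]-.0178*P[:3,2]-.128*P[:3,0];print("tip-mouth",np.linalg.norm(tip-M),P[:3,3])
# final: tip over tile, rod dir yaw ps: tool x = away from tip
ps=.35; u=np.array([np.cos(ps),np.sin(ps),0]); tile=np.array([.519,-.245,0])
g=tile+.128*u+[0,0,.075]; F=T(g-[0,0,.0178],[np.pi,0,ps]); print(F[:3,3],np.hypot(*g[:2]))
H=F.copy();H[2,3]=.26
plan(P,H,16);plan(H,F,6)
E
```

```text
30.0 F tool [-1.62770903 -0.06959589  0.63807388] Tq tool [ 0.01953115 -2.12890966  0.04396654] 0.01888725472877922
1 x [-0.127, -0.0008, -0.0002, 0.0088, 0.0202, -0.0057]
tip-mouth 0.057072449430274244 [0.67354053 0.0065917  0.23607556]
[ 0.63923971 -0.20110908  0.0572    ] 0.67012854411385
16 x [-0.0032, 0.0128, -0.0024, 0.0585, -0.268, -0.1857]
6 x [-0.0, -0.0, 0.0338, 0.0, -0.0, 0.0]
```

move_arm(motion=[-0.003,0.013,-0.0024,0.058,-0.268,-0.186,1,-0.003,0.013,-0.0024,0.058,-0.268,-0.186,1,-0.003,0.013,-0.0024,0.058,-0.268,-0.186,1,-0.003,0.013,-0.0024,0.058,-0.268,-0.186,1,-0.003,0.013,-0.0024,0.058,-0.268,-0.186,1,-0.003,0.013,-0.0024,0.058,-0.268,-0.186,1,-0.003,0.013,-0.0024,0.058,-0.268,-0.186,1,-0.003,0.013,-0.0024,0.058,-0.268,-0.186,1,-0.003,0.013,-0.0024,0.058,-0.268,-0.186,1,-0.003,0.013,-0.0024,0.058,-0.268,-0.186,1,-0.003,0.013,-0.0024,0.058,-0.268,-0.186,1,-0.003,0.013,-0.0024,0.058,-0.268,-0.186,1,-0.003,0.013,-0.0024,0.058,-0.268,-0.186,1,-0.003,0.013,-0.0024,0.058,-0.268,-0.186,1,-0.003,0.013,-0.0024,0.058,-0.268,-0.186,1,-0.003,0.013,-0.0024,0.058,-0.268,-0.186,1,0,0,0,0,0,0,1,0,0,0,0,0,0,1])

```text
clock: 32.25
tcp_pos: [0.6433, -0.2035, 0.2623]
eef_rot: [3.14, -0.001, 0.35]
wrist_force: [-0.1, -0.1, -0.1]
width: 0.0191
gripper_force: 60.1
```

Run:
```python
from h import *
P=pose();print(P[:3,3],R.from_matrix(P[:3,:3]).as_euler("xyz"))
plan(P,T([.6392,-.2011,.0572],[np.pi,0,.35]),7)
```

```text
[ 0.64326578 -0.20354576  0.26229186] [ 3.14012698e+00 -1.43644383e-03  3.50276094e-01]
7 x [-0.0004, -0.0006, 0.0293, 0.0015, -0.0015, 0.0003]
```

move_arm(motion=[-0.0004,-0.0006,0.029,0,0,0,1,-0.0004,-0.0006,0.029,0,0,0,1,-0.0004,-0.0006,0.029,0,0,0,1,-0.0004,-0.0006,0.029,0,0,0,1,-0.0004,-0.0006,0.029,0,0,0,1,-0.0004,-0.0006,0.029,0,0,0,1,-0.0004,-0.0006,0.029,0,0,0,1,0,0,0,0,0,0,1,0,0,0,0,0,0,1,0,0,0,0,0,0,1])

```text
clock: 33.5
tcp_pos: [0.6408, -0.2013, 0.0617]
eef_rot: [3.138, -0.004, 0.351]
wrist_force: [0.5, -0.5, -1.7]
width: 0.0191
gripper_force: 60.0
```

Run:
```python
from h import *
P=pose();s=r.read_state();print(P[:3,3],s["eef_rot"],s["wrist_force"],s["width"],abs(s["dq"]).max())
tip=P[:3,3]-.0178*P[:3,2]-.128*P[:3,0];print("tip",tip,"h-dist",np.hypot(*(tip[:2]-[.519,-.245])))
c=wcap("w9");hsv=cv2.cvtColor(c["pixels"],cv2.COLOR_RGB2HSV).astype(int);H,S,V=[hsv[...,i] for i in range(3)]
m=((H<12)&(S>110)&(V<170)&(V>25)).astype(np.uint8);m[:, :230]=0;m[:,330:]=0
k=max(cv2.findContours(m,0,2)[0],key=cv2.contourArea);print(cv2.boundingRect(k),cv2.minAreaRect(k))
# trimmings: cream blobs in bin, scene view
sc=capture("scene");h=cv2.cvtColor(sc["pixels"],cv2.COLOR_RGB2HSV).astype(int)
m=((h[...,2]>110)&(h[...,1]>25)).astype(np.uint8);z=np.zeros_like(m);z[225:290,60:132]=1
for k in cv2.findContours(m*z,0,2)[0]:
    if cv2.contourArea(k)>15: b=cv2.boundingRect(k);print("trim",b,onz(sc,(b[0]+b[2]/2,b[1]+b[3]/2),.02))
```

```text
[ 0.64083783 -0.20134657  0.06171   ] [ 3.13809063 -0.00423416  0.35094165] [ 0.51747386 -0.49373792 -1.7056595 ] 0.0190604964260214 0.006166922199634778
tip [ 0.52054838 -0.24531768  0.07896776] h-dist 0.0015806310965218943
(252, 204, 56, 170) ((279.5, 288.5), (169.0, 55.0), 90.0)
trim (92, 263, 11, 13) [ 0.50087041 -0.44235737  0.02      ]
trim (92, 248, 12, 14) [ 0.45229821 -0.44114048  0.02      ]
```

The rod is level and still with its tip centred about 67 mm above the tile's face, and both trimmings are in the bin. Handing in.

```bash
python3 -c "
from rig import r
print(r.sign_off())"
```

```text
the job is handed in; nothing more can be done
None
```

The job is handed in with every step carried out by my own measurements (sign-off returned no verdict): both trimmings are in the bin, the rod was seated to its collar and drawn out, and it is now held level and still about 67 mm above the tile's face.

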